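Snap the camera case shut and hold it up level by its handle

ROBOT

A 7-joint arm with a two-finger parallel gripper is mounted at the origin on the work surface; the furniture and walls round the work are solid. World frame = base frame: x ahead of the robot, y to its left, z up, the work surface at z = 0. Lengths are in m, angles in rad, forces in N, time in s.
With the tool pointing down it reaches from about 0.425 to 0.825 m from the base axis. Payload 3.6 kg.
Tool frame: the origin (TCP) lies where the fingers leave the gripper's body, on its centre line; the fingertips stand 84 mm ahead of it and the grasp point (between the pads) lies 65 mm ahead of it; z points along the fingers, y is the direction in which the jaws open and shut (so a half turn about z gives the same grasp; the last joint's range is limited). The gripper opens to 93 mm and grips with 3 to 60 N. Pads are 15 mm wide; open, the fingers measure 128 mm over their backs; the gripper's body (75 mm by 188 mm) begins 65 mm behind the grasp point.
Start: joints at [-1.29, 0.615, -0.013, 1.423, 0.008, 1.103, -0.04], TCP at [0.197, 0.619, 0.303] pointing down, gripper open.
Joint ranges: [-3.12, 3.12], [-0.3, 2.06], [-1.34, 1.32], [0.26, 2.42], [-1.36, 4.5], [0.01, 1.98], [-2.84, 2.84]. Speed limits (rad/s): [2.79, 2.79, 3.14, 3.14, 3.14, 3.14, 3.14].

INTERFACE

Orientations are given as a unit quaternion [w, x, y, z].
In Python, from rig import status, cams, workorder gives the robot as it stands.
- The arm moves only by the tool play_rows, never from a script. Its argument "commands" is a list that holds one entry, the list of rows, each a list of 7 numbers: the shift along the world's x, y, z in m, then the turn, a rotation vector about the world's x, y, z in rad, then the finger opening in m, from 0 to 0.093. A call has 1 to 8 rows; each row shifts and turns the commanded pose from where the row before left it; what a row does not reach is not made up. A row lasts 1/12 s, in which the tool goes at most 41.7 mm and 7.16 degrees, less where a joint would pass 70% of its speed; a pose out of reach is approached as far as the arm can. A call with a gripper value outside its range is refused whole. The fingers move at their own pace and stop on an object; the grip force is fixed at half the most. Time passes only in rows, so rows that do not move let the fingers close. It gives the time, the measured TCP pose, the force and the opening at its end, in the units of the state.
- status.state(): the state, without advancing time (a new reading comes with each control period).
- cams.grab_frame(name): name is "scene" or "top" or "wrist"; returns the picture (420x560x3 uint8, blue, green, red); there is no depth.
- cams.camera_model(name): a dict with "fx", "fy", "cx", "cy" (pixels), "R" (3x3) and "t" (3): a world point X has camera coordinates R X + t. Camera axes: x right, y down, z forward; pixel columns grow to the right and rows downward; lengths in m; the calibration is good to about 2 mm. A picture is of the moment at which its call begins: read the wrist's pose just before it. camera_model takes no time and is no camera call; for the wrist camera it gives the pose at the moment of the call.
- workorder.finish_job(): hands the job in, once; it reports no verdict.
The state is a dict: "time_s": time; "q": joint angles; "joint_velocities": joint speeds; "effort": joint torques, N m; "eef_pos": TCP position; "orientation": TCP orientation; "wrist_force": force on the tool from outside, world axes, zero at the start; "ft_torque": the same for the moment, N m; "gripper_width": finger opening in m.
Only numpy, scipy, OpenCV 4.12 (cv2) and the standard library are available. Lean on these libraries where they do the work, as an engineer would, in place of code of your own. Each camera call takes 0.05 s, during which the arm holds its last target.

TASK

The camera back is packed and its carry case stands open on the bench: press the lid down until the front catch snaps and holds it shut, without pushing the case along the bench. Then lift the case straight up by the handle on its lid, at least 10 cm clear of the bench, and keep it still and level there for three seconds or more, because the camera lies loose inside. Finish with the case still held in the air, so that I can clear the bench beneath it, and leave the other things lying near it where they are.

Things in the scene. Friction and masses are not known exactly. Their poses are not given: they have to be found in the camera images.
- case: Loose dark-grey plastic carry case, about 0.6 kg with its contents. Tub 120 mm deep (x) by 190 mm long (y), rim 50 mm above the bench; with the lid shut the lid's top is 68 mm and the top of the handle 111 mm above the bench. Origin: centre of the underside; z up, +x toward the hinged (rear) side, -x toward the front with the catch (the side turned to the robot). Friction on the bench holds it in place while the lid is pressed.
- case_mid (a point): Point 34 mm above the centre of the case's underside (half-way up the shut case without the handle); axes as the case's.
- lid_hinge (a point): Point on the hinge axis, in the middle of the rear rim, 50 mm above the underside and 64 mm behind (+x) the case's centre. Fixed to the tub; axes as the case's; the lid turns about its y axis.
- case_lid (a joint): Opening angle of the lid (rad): 0 shut, positive with the front edge raised. The hinge is stiff (about 0.15 N m of friction), so the lid stays where it is left. At about 0.09 the lid rests on the catch, not yet snapped, front edge 11 mm too high; about 7 to 10 N pressed down near the front edge (point lid_press) takes it past the sprung tooth, after which it stays between 0 and 0.01.
- lid_press (a point): Point on the lid's outer face where to press: half-way along the length, 16 mm behind the front edge; 110.5 mm from the hinge axis along the lid and 18 mm above the axis when shut (lid 4 mm thick with an 18 mm rim). Moves with the lid; its z is the lid's outward normal, its -x points to the front edge.
- handle_mid (a point): Centre of the handle's grip bar, black plastic fixed to the lid: bar 16 mm wide (x) by 14 mm high (z) with flat sides, 74 mm free length between its two posts along the case's y; its centre is 36 mm above the lid's outer face and 64 mm from the hinge axis, over the middle of the case and within 8 mm of its centre of mass. Moves with the lid, axes as lid_press. With the lid shut it stands 104 mm above the bench.
- camera_mid (a point): Centre of the shell of the packed camera back, 66x57x20 mm white moulded shell with circuit boards on it (32 mm high in all) and a lead, 115 g; lies loose in the long bay of the case (a divider parts off a small bay with a lens cap at the +y end).
- flux_bottle: Bystander: white dispensing bottle with a red needle cap standing upright, 44 mm across, 140 mm high; origin at the centre of its underside.
- spare_camera: Bystander: another white camera back with boards on it and a lead, lying flat on the bench beyond the right end of the case, shell 66x57x20 mm, 43 mm high in all; origin on its underside, 44 mm off the shell's centre toward the lead.
- tweezers: Bystander: steel tweezers lying on their side, 11x124x9 mm; origin at the centre of their underside.

How it is judged:
On the way, in this order (a step that is already met when the one before it is completed fails the run):
1. the lid is pressed shut past its catch while the case stands where it stood (not pushed over 20 mm) (value of joint case_lid below 0.025 rad and height (world z) of case_mid below 0.04 m and angle between case_mid's own z axis and vertical below 0.05 rad and distance of case_mid from where it was at the start of the episode below 0.02 m), for 0.2 s.
2. the case hangs level and still from the fingers, 8 cm or more clear of the bench, for 2.5 s (height (world z) of case_mid above 0.114 m and angle between case_mid's own z axis and vertical below 0.07 rad and value of joint case_lid below 0.025 rad and contact force between the fingers and case above 1 N and linear speed of case below 0.02 m/s and angular speed of case below 0.1 rad/s), for 2.5 s.
At the end, for the whole second after the job is handed in: The fingers alone hold the case by its handle, lid caught shut (under 0.025 rad), underside 80 mm or more above the bench, level within 4 degrees and still (20 mm/s, 0.1 rad/s); camera back lying flat inside; no bystander touched by the case or moved over 20 mm (all of step 2 and angle between camera_mid's own z axis and vertical below 0.3 rad and distance between camera_mid and case_mid below 0.075 m and contact force between case and flux_bottle below 0.3 N and contact force between case and spare_camera below 0.3 N and contact force between case and tweezers below 0.3 N and distance of each of flux_bottle, spare_camera, tweezers from where it was at the start of the episode below 0.02 m); the arm keeps its last pose, push and grip.
It fails at once if the case is tipped by more than 17 degrees (angle between case_mid's own z axis and vertical above 0.3 rad).
It fails at once if a bystander is knocked about (moved by over 20 mm) (distance of any of flux_bottle, spare_camera, tweezers from where it was at the start of the episode above 0.02 m).
It also fails if it takes over 51 s, if anything falls off the work surface, if the arm or the gripper's body presses on something with over 40 N, if the wrist force passes 120 N, or if a joint passes its speed limit or range.

## Working session

There is one attempt and no reset: what is moved stays moved. The work goes in short steps, Python scripts to look and compute and a tool call to move; the robot and the scene stay as the last step left them, time stands still between calls to the robot, and variables do not carry over. Pictures are saved under pics/ and viewed, and the job is handed in when it is done.

Besides the shell and the picture viewer there is one more tool, called by a JSON object that holds its "fn" and its "kwargs", one argument or row to a line. play_rows: Moves the arm, as the interface text tells. Its arguments: {"type":"object","properties":{"commands":{"type":"array","items":{"type":"array","items":{"type":"array","items":{"type":"number"}}}}},"required":["commands"]}

```bash
mkdir -p pics; ls; python3 - <<'E'
from rig import status,cams
import cv2
print(status.state())
for n in ("scene","top","wrist"):
    m=cams.camera_model(n); print(n,m)
    cv2.imwrite(f"pics/{n}0.png",cams.grab_frame(n))
E
```

```text
pics
{'time_s': 0.0, 'q': array([-1.28947749,  0.61592499, -0.0126428 ,  1.42484867,  0.00807376,
        1.10341934, -0.04041002]), 'joint_velocities': array([-0.00033274, -0.00184864,  0.00121962, -0.00013626,  0.00080894,
       -0.00122234, -0.00034413]), 'effort': array([-2.49705954e-04, -4.58942235e+01,  2.08992669e-01, -1.65743029e+01,
       -6.11291779e-02,  2.05447257e-02,  2.28171925e-04]), 'eef_pos': array([0.19673665, 0.61891891, 0.30159373]), 'orientation': array([-1.96583995e-04,  1.53269822e-01,  9.88183553e-01, -1.26040505e-03]), 'wrist_force': array([-0.0086395 ,  1.42109143, -0.40890336]), 'ft_torque': array([-0.01547654, -0.01531957,  0.00900939]), 'gripper_width': 0.09294143642469356}
scene {'fx': 394.84383813029746, 'fy': 394.84383813029746, 'cx': 280.10035016006987, 'cy': 209.64198082522915, 'R': array([[-0.91142031, -0.41134289, -0.01049033],
       [-0.28803099,  0.65598775, -0.69765193],
       [ 0.29385569, -0.6328326 , -0.71636006]]), 't': array([0.57455729, 0.0565744 , 0.90035703])}
top {'fx': 536.786185220271, 'fy': 536.786185220271, 'cx': 269.6518777673057, 'cy': 201.90595925297313, 'R': array([[ 0.01773624, -0.99966783, -0.01869897],
       [-0.98659937, -0.01446443, -0.16251913],
       [ 0.16219468,  0.02133088, -0.9865282 ]]), 't': array([0.25350053, 0.55893105, 1.02537972])}
wrist {'fx': 314.6113558688147, 'fy': 314.6113558688147, 'cx': 284.34641309265095, 'cy': 210.48869026742642, 'R': array([[ 0.30427226,  0.95258141, -0.00265516],
       [ 0.91357364, -0.29102069,  0.28406015],
       [ 0.26981772, -0.08885731, -0.95880278]]), 't': array([-0.64879962, -0.03394272,  0.39227341])}
```

View pics/scene0.png

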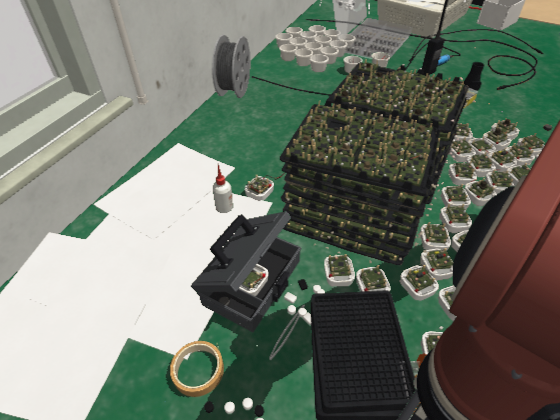

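View pics/top0.png

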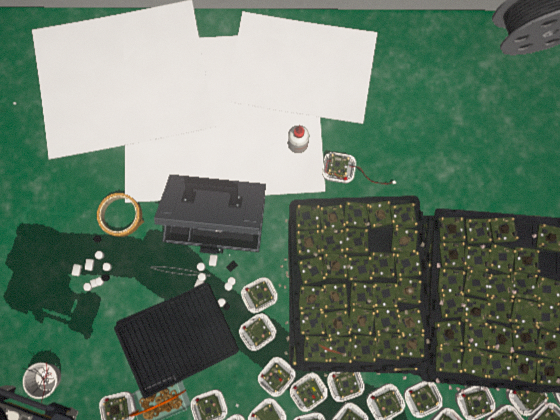

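View pics/wrist0.png

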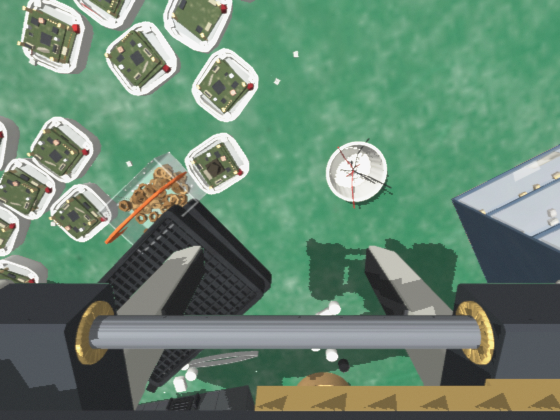

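```bash
python3 - <<'E'
import cv2
a=cv2.imread("pics/top0.png")[160:290,130:280]; cv2.imwrite("pics/topc.png",cv2.resize(a,None,fx=5,fy=4.6,interpolation=cv2.INTER_CUBIC))
a=cv2.imread("pics/scene0.png")[160:340,180:340]; cv2.imwrite("pics/scenec.png",cv2.resize(a,None,fx=3.3,fy=3.3,interpolation=cv2.INTER_CUBIC))
E
```

```text
(no output)
```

View pics/topc.png

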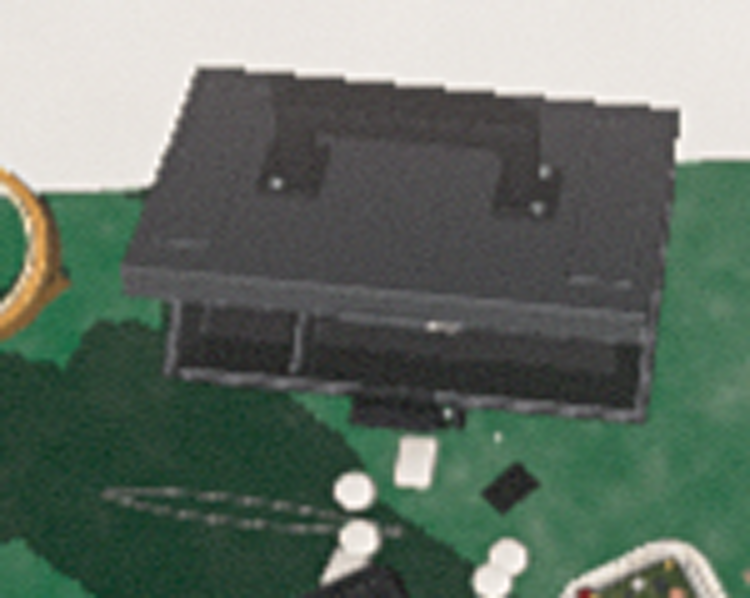

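View pics/scenec.png

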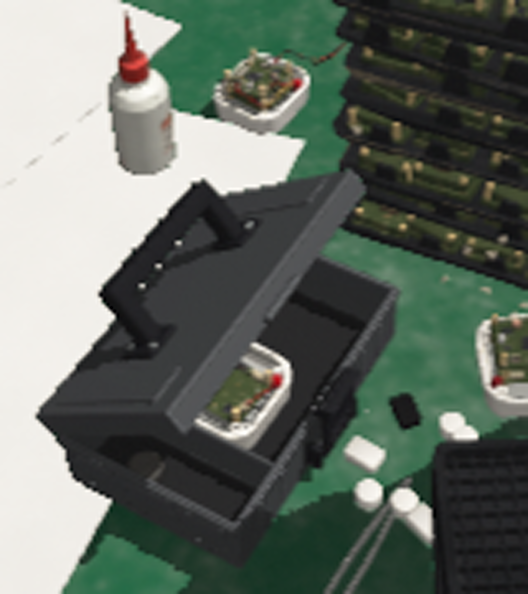

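```bash
cat > h.py <<'E'
import numpy as np
from rig import cams
def proj(m,X):
    c=m["R"]@X+m["t"]; return np.array([m["fx"]*c[0]/c[2]+m["cx"],m["fy"]*c[1]/c[2]+m["cy"]])
def tub(p,X):
    c,s=np.cos(p[2]),np.sin(p[2]); X=np.asarray(X,float)
    return np.array([p[0]+c*X[0]-s*X[1],p[1]+s*X[0]+c*X[1],X[2]])
def lid(p,a,X): # X relative hinge, shut
    c,s=np.cos(a),np.sin(a)   # positive raises -x side
    x,y,z=X
    return tub(p,[.064+c*x+s*z, y, .05-s*x+c*z])
E
python3 - <<'E'
from h import *
from scipy.optimize import least_squares
T=cams.camera_model("top");S=cams.camera_model("scene")
obs=[(T,'t',(-.06,.095,.05),(164,242.2)),(T,'t',(-.06,-.095,.05),(259,250.9)),
(T,'l',(-.1265,1,.018),(155,217)),(T,'l',(-.1265,-1,.018),(260.5,228.5)),
(T,'l',(0,1,.018),(170,174.8)),(T,'l',(0,-1,.018),(266,183.5)),
(S,'t',(-.06,.095,.05),(252.7,317.6)),(S,'t',(-.06,-.095,.05),(300.6,247.9)),
(S,'l',(-.1265,-1,.018),(284.5,211.5)),(S,'l',(-.1265,1,.018),(230,284.8)),(S,'l',(0,1,.018),(192,284.8))]
def f(v):
    r=[]
    for m,k,X,u in obs:
        X=np.array(X)
        if k=='l': X[1]*=v[4]
        r.append(proj(m,tub(v,X) if k=='t' else lid(v,v[3],X))-u)
    return np.ravel(r)
s=least_squares(f,[.6,.1,0,.8,.097],loss='soft_l1'); print(s.x.round(4)); print(s.fun.reshape(-1,2).round(1) if s.fun.size==22 else 0, f(s.x).reshape(-1,2).round(1))
v=s.x
print("press",lid(v,v[3],(-.1105,0,.018)),"shut",lid(v,0,(-.1105,0,.018)),"handle",lid(v,v[3],(-.064,0,.054)),"shut",lid(v,0,(-.064,0,.054)))
print("catch angle press",lid(v,.09,(-.1105,0,.018)))
for n,px in (("bottle",(299,140)),("tweez",(180,268))):
    d=np.linalg.inv(T["R"])@np.array([(px[0]-T["cx"])/T["fx"],(px[1]-T["cy"])/T["fy"],1]);c=-T["R"].T@T["t"]
    z=.1 if n=="bottle" else 0
    print(n,c+d*(z-c[2])/d[2])
E
```

```text
[ 0.523   0.3718 -0.0799  0.6603  0.0963]
[[-0.6 -0.1]
 [-0.1  0.4]
 [-0.6  1.3]
 [-0.9 -0.1]
 [-0.  -0.8]
 [ 0.1 -0.6]
 [-0.   1.5]
 [ 0.1 -2. ]
 [ 1.6 -2.6]
 [ 0.7 -2.2]
 [-1.5 -0.3]] [[-0.6 -0.1]
 [-0.1  0.4]
 [-0.6  1.3]
 [-0.9 -0.1]
 [-0.  -0.8]
 [ 0.1 -0.6]
 [-0.   1.5]
 [ 0.1 -2. ]
 [ 1.6 -2.6]
 [ 0.7 -2.2]
 [-1.5 -0.3]]
press [0.51084067 0.37281198 0.13199381] shut [0.47668164 0.37554704 0.068     ] handle [0.56945988 0.36811842 0.13190467] shut [0.5230333  0.37183573 0.104     ]
catch angle press [0.47874009 0.37538222 0.07785873]
bottle [0.66853839 0.20671946 0.1       ]
tweez [0.42228972 0.44541943 0.        ]
```

{"fn": "play_rows", "kwargs": {
  "commands": [
    [[0.0202,-0.0155,0,0,0,-0.084,0.0],[0.0202,-0.0155,0,0,0,-0.084,0.0],[0.0202,-0.0155,0,0,0,-0.084,0.0],[0.0202,-0.0155,0,0,0,-0.084,0.0],[0.0202,-0.0155,0,0,0,-0.084,0.0],[0.0202,-0.0155,0,0,0,-0.084,0.0],[0.0202,-0.0155,0,0,0,-0.084,0.0],[0.0202,-0.0155,0,0,0,-0.084,0.0]]
  ]
}}

```text
time_s: 0.82
eef_pos: [0.3592, 0.4945, 0.3024]
orientation: [-0.0, 0.472, 0.881, -0.0]
wrist_force: [-0.7, 0.6, 0.1]
gripper_width: 0.0444
```

{"fn": "play_rows", "kwargs": {
  "commands": [
    [[0.0202,-0.0155,0,0,0,-0.084,0.0],[0.0202,-0.0155,0,0,0,-0.084,0.0],[0.0202,-0.0155,0,0,0,-0.084,0.0],[0.0202,-0.0155,0,0,0,-0.084,0.0],[0.0202,-0.0155,0,0,0,-0.084,0.0],[0.0202,-0.0155,0,0,0,-0.084,0.0],[0.0202,-0.0155,0,0,0,-0.084,0.0],[0.0202,-0.0155,0,0,0,-0.084,0.0]]
  ]
}}

```text
time_s: 1.48
eef_pos: [0.5207, 0.3706, 0.3024]
orientation: [-0.0, 0.736, 0.676, -0.0]
wrist_force: [0.5, -0.6, 0.7]
gripper_width: 0.0004
```

{"fn": "play_rows", "kwargs": {
  "commands": [
    [[0,0,0,0,0,0,0.0],[0,0,0,0,0,0,0.0]]
  ]
}}

```text
time_s: 1.65
eef_pos: [0.5212, 0.3697, 0.3023]
orientation: [0.0, 0.736, 0.677, -0.0]
wrist_force: [-0.3, -0.2, -0.1]
gripper_width: 0.0006
```

```bash
python3 - <<'E'
from rig import status,cams
import cv2
from scipy.spatial.transform import Rotation as R
s=status.state();q=s['orientation'];M=R.from_quat([q[1],q[2],q[3],q[0]]).as_matrix();print(s['time_s'],s['eef_pos'],s['wrist_force'],s['gripper_width'],s['q']);print(M.round(3))
for n in ("scene","top","wrist"):
    cv2.imwrite(f"pics/{n}1.png",cams.grab_frame(n))
E
```

```text
1.65 [0.52123693 0.36969003 0.30230382] [-0.34288791 -0.15998585 -0.06546536] 0.0006429155125627019 [-0.85633873  0.61813763  0.35920675  1.46598381 -0.22947899  1.099893
 -0.53770563]
[[ 0.084  0.996 -0.   ]
 [ 0.996 -0.084 -0.001]
 [-0.001 -0.    -1.   ]]
```

View pics/wrist1.png

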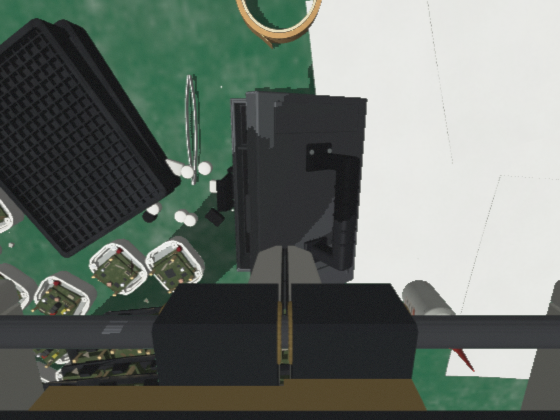

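View pics/scene1.png

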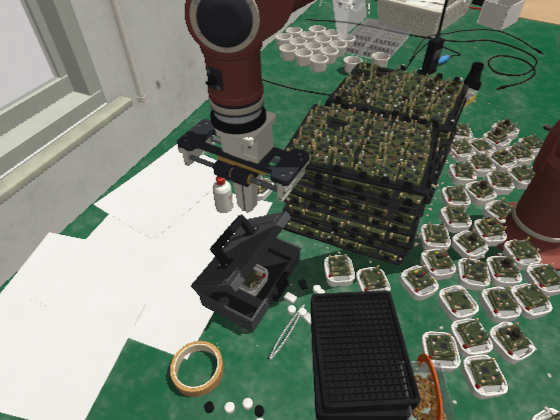

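```bash
python3 - <<'E'
from h import *
W=cams.camera_model("wrist");v=[.523,.3718,-.08];a=.66
for n,X in (("tubFL",tub(v,(-.06,.095,.05))),("tubFR",tub(v,(-.06,-.095,.05))),("lidFL",lid(v,a,(-.1265,.0963,.018))),("lidRL",lid(v,a,(0,.0963,.018))),
 ("hL",lid(v,a,(-.064,.037,.061))),("hR",lid(v,a,(-.064,-.037,.061))),("press",lid(v,a,(-.1105,0,.018)))): print(n,proj(W,X).round(1))
import cv2
a=cv2.imread("pics/wrist1.png")[80:300,200:400]; cv2.imwrite("pics/wc.png",cv2.resize(a,None,fx=2.7,fy=2.7,interpolation=cv2.INTER_CUBIC))
E
```

```text
tubFL [228.6 101.8]
tubFR [236.6 272.2]
lidFL [255.1  93.9]
lidRL [366.3  99.8]
hL [353.1 174. ]
hR [347.7 259.4]
press [274.1 216.3]
```

View pics/wc.png

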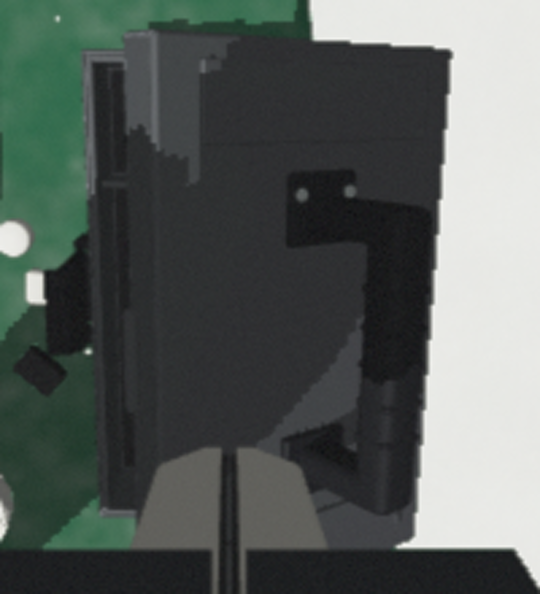

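{"fn": "play_rows", "kwargs": {
  "commands": [
    [[0.001,0.001,-0.014,0,0,0,0.0],[0.001,0.001,-0.014,0,0,0,0.0],[0.001,0.001,-0.014,0,0,0,0.0],[0.001,0.001,-0.013,0,0,0,0.0],[0.001,0.001,-0.012,0,0,0,0.0],[0,0.001,-0.01,0,0,0,0.0],[0,0,0,0,0,0,0.0]]
  ]
}}

```text
time_s: 2.38
eef_pos: [0.5233, 0.378, 0.2232]
orientation: [-0.001, 0.735, 0.679, -0.002]
wrist_force: [-0.8, -0.9, -0.1]
gripper_width: 0.0005
```

{"fn": "play_rows", "kwargs": {
  "commands": [
    [[-0.003,0,-0.005,0,0,0,0.0],[-0.003,0,-0.005,0,0,0,0.0],[-0.003,0,-0.005,0,0,0,0.0],[-0.003,0,-0.005,0,0,0,0.0],[-0.003,0,-0.005,0,0,0,0.0],[-0.003,0,-0.005,0,0,0,0.0]]
  ]
}}

```text
time_s: 2.88
eef_pos: [0.5068, 0.3777, 0.1957]
orientation: [-0.0, 0.735, 0.678, 0.0]
wrist_force: [-0.1, 0.6, 0.9]
gripper_width: -0.0
```

```bash
python3 - <<'E'
from rig import status,cams
import cv2
s=status.state();print(s['time_s'],s['eef_pos'],s['wrist_force'],s['ft_torque'])
for n in ("scene","wrist"):
    cv2.imwrite(f"pics/{n}2.png",cams.grab_frame(n))
a=cv2.imread("pics/scene2.png")[130:350,160:340]; cv2.imwrite("pics/sc2.png",cv2.resize(a,None,fx=2.7,fy=2.7,interpolation=cv2.INTER_CUBIC))
E
```

```text
2.8833 [0.5067612  0.37772202 0.19570165] [-0.13386939  0.61383029  0.94925243] [-0.02460322  0.12331159 -0.01009966]
```

View pics/sc2.png

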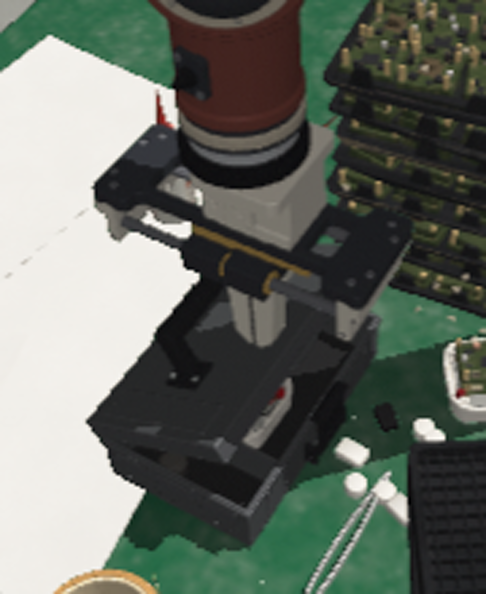

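View pics/wrist2.png

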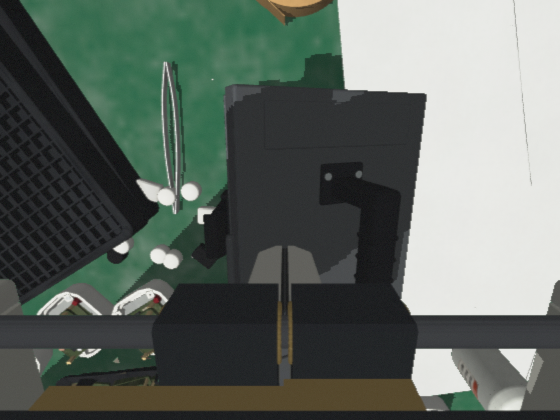

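{"fn": "play_rows", "kwargs": {
  "commands": [
    [[-0.0035,0,-0.005,0,0,0,0.0],[-0.0035,0,-0.005,0,0,0,0.0],[-0.0035,0,-0.005,0,0,0,0.0],[-0.0035,0,-0.005,0,0,0,0.0],[-0.0035,0,-0.005,0,0,0,0.0],[-0.003,0,-0.004,0,0,0,0.0],[-0.003,0,-0.003,0,0,0,0.0]]
  ]
}}

```text
time_s: 3.57
eef_pos: [0.4829, 0.3773, 0.163]
orientation: [-0.0, 0.735, 0.678, -0.001]
wrist_force: [0.5, 0.8, 0.7]
gripper_width: 0.0005
```

{"fn": "play_rows", "kwargs": {
  "commands": [
    [[-0.001,0,-0.002,0,0,0,0.0],[0,0,-0.002,0,0,0,0.0],[0,0,-0.002,0,0,0,0.0],[0,0,0,0,0,0,0.0]]
  ]
}}

```text
time_s: 3.9
eef_pos: [0.4819, 0.3773, 0.1588]
orientation: [-0.001, 0.735, 0.678, -0.001]
wrist_force: [-3.4, -1.5, 7.2]
gripper_width: 0.0007
```

{"fn": "play_rows", "kwargs": {
  "commands": [
    [[0,0,-0.002,0,0,0,0.0],[0,0,-0.002,0,0,0,0.0],[0,0,0,0,0,0,0.0]]
  ]
}}

```text
time_s: 4.15
eef_pos: [0.4818, 0.3775, 0.1537]
orientation: [-0.001, 0.735, 0.678, -0.001]
wrist_force: [-0.8, -0.3, -0.3]
gripper_width: 0.0003
```

{"fn": "play_rows", "kwargs": {
  "commands": [
    [[0,0,-0.002,0,0,0,0.0],[0,0,-0.002,0,0,0,0.0],[0,0,0,0,0,0,0.0],[0,0,0,0,0,0,0.0]]
  ]
}}

```text
time_s: 4.48
eef_pos: [0.4826, 0.3776, 0.1522]
orientation: [-0.001, 0.735, 0.678, 0.0]
wrist_force: [-4.1, -2.0, 15.7]
gripper_width: 0.0006
```

{"fn": "play_rows", "kwargs": {
  "commands": [
    [[0,0,0.006,0,0,0,0.0],[0,0,0.015,0,0,0,0.0],[0,0,0.025,0,0,0,0.02],[0,0,0.025,0,0,0,0.05],[0,0,0.025,0,0,0,0.05],[-0.01,0,0.02,0,0,0,0.05],[-0.01,0,0,0,0,0,0.05],[0,0,0,0,0,0,0.05]]
  ]
}}

```text
time_s: 5.15
eef_pos: [0.4609, 0.3782, 0.2662]
orientation: [-0.001, 0.734, 0.679, 0.0]
wrist_force: [-0.8, -0.9, -0.9]
gripper_width: 0.036
```

```bash
python3 - <<'E'
from rig import status,cams
import cv2
from h import *
s=status.state();print(s['time_s'],s['eef_pos'],s['wrist_force'],s['gripper_width'])
W=cams.camera_model("wrist");S=cams.camera_model("scene");v=[.524,.3735,-.08];a=0
for m in (W,S):
  for n,X in (("lidFL",lid(v,a,(-.1265,.0963,.018))),("lidFR",lid(v,a,(-.1265,-.0963,.018))),("lidRL",lid(v,a,(0,.0963,.018))),
   ("hL",lid(v,a,(-.064,.037,.061))),("hR",lid(v,a,(-.064,-.037,.061)))): print(n,proj(m,X).round(1))
for n in ("scene","wrist"):
    cv2.imwrite(f"pics/{n}3.png",cams.grab_frame(n))
a=cv2.imread("pics/scene3.png")[130:350,160:340]; cv2.imwrite("pics/sc3.png",cv2.resize(a,None,fx=2.7,fy=2.7,interpolation=cv2.INTER_CUBIC))
E
```

```text
5.15 [0.46088596 0.37823205 0.26619316] [-0.78046282 -0.85356488 -0.85706833] 0.03601475955270284
lidFL [284.2  95.8]
lidFR [284.3 297.8]
lidRL [434.9  95.8]
hL [366.2 174.7]
hR [359.6 263.3]
lidFL [251.9 315.7]
lidFR [301.6 240.8]
lidRL [193.9 286.3]
hL [238.4 262.9]
hR [259.4 235.5]
```

View pics/sc3.png

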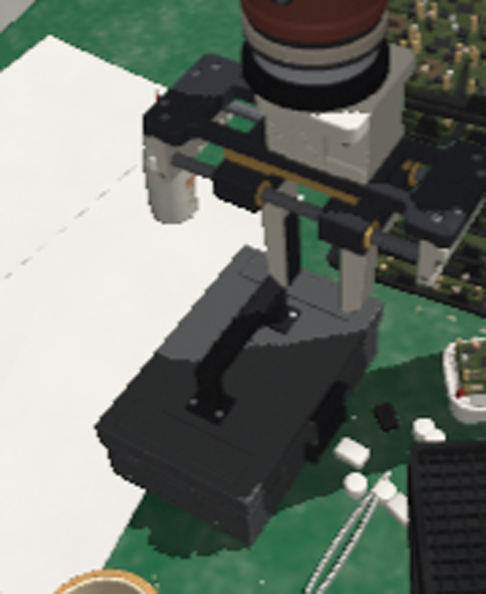

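View pics/wrist3.png

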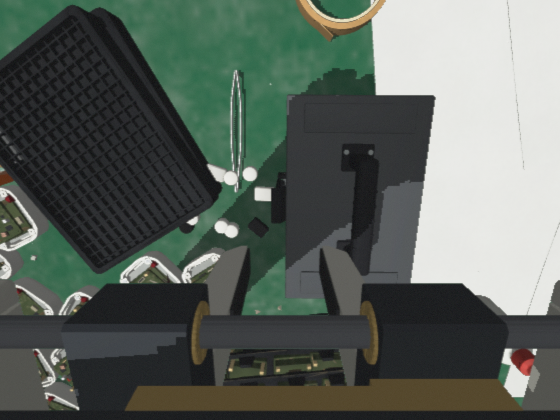

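{"fn": "play_rows", "kwargs": {
  "commands": [
    [[0.012,-0.001,0,0,0,0,0.06],[0.014,-0.001,0,0,0,0,0.06],[0.014,-0.001,0,0,0,0,0.06],[0.014,-0.001,0,0,0,0,0.06],[0.0095,-0.001,0,0,0,0,0.06],[0,0,0,0,0,0,0.06],[0,0,0,0,0,0,0.06],[0,0,0,0,0,0,0.06]]
  ]
}}

```text
time_s: 5.92
eef_pos: [0.5252, 0.3726, 0.2649]
orientation: [-0.001, 0.735, 0.678, -0.001]
wrist_force: [-0.2, -0.2, -0.6]
gripper_width: 0.0601
```

```bash
python3 - <<'E'
from rig import status,cams
import cv2
s=status.state();print(s['time_s'],s['eef_pos'],s['wrist_force'],s['gripper_width'])
cv2.imwrite("pics/wrist4.png",cams.grab_frame("wrist"))
E
```

```text
5.9167 [0.52524191 0.37262016 0.26494833] [-0.20515281 -0.20152674 -0.61275674] 0.06011991770829131
```

View pics/wrist4.png

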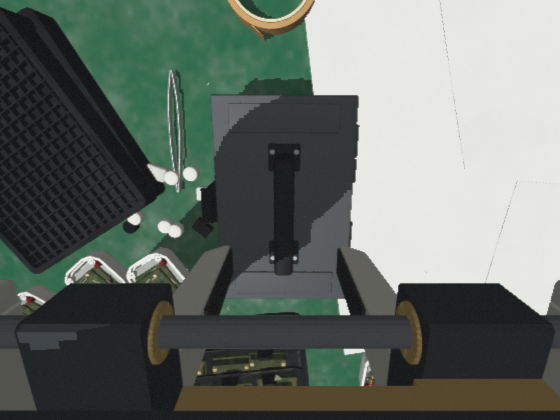

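{"fn": "play_rows", "kwargs": {
  "commands": [
    [[-0.0005,0.0005,-0.012,0,0,0,0.06],[0,0,-0.014,0,0,0,0.06],[0,0,-0.014,0,0,0,0.06],[0,0,-0.014,0,0,0,0.06],[0,0,-0.014,0,0,0,0.06],[0,0,-0.014,0,0,0,0.06],[0,0,-0.01,0,0,0,0.06],[0,0,-0.005,0,0,0,0.06]]
  ]
}}

```text
time_s: 6.63
eef_pos: [0.5242, 0.3731, 0.1673]
orientation: [-0.001, 0.735, 0.678, -0.001]
wrist_force: [-0.6, -0.1, 0.6]
gripper_width: 0.0597
```

{"fn": "play_rows", "kwargs": {
  "commands": [
    [[0,0,0,0,0,0,0.06],[0,0,0,0,0,0,0.05],[0,0,0,0,0,0,0.04],[0,0,0,0,0,0,0.03],[0,0,0,0,0,0,0.025],[0,0,0,0,0,0,0.02],[0,0,0,0,0,0,0.02]]
  ]
}}

```text
time_s: 7.22
eef_pos: [0.5257, 0.373, 0.1691]
orientation: [-0.0, 0.735, 0.678, 0.0]
wrist_force: [0.4, -0.6, 0.2]
gripper_width: 0.0244
```

{"fn": "play_rows", "kwargs": {
  "commands": [
    [[0,0,0,0,0,0,0.018],[0,0,0,0,0,0,0.017],[0,0,0,0,0,0,0.016],[0,0,0,0,0,0,0.0],[0,0,0,0,0,0,0.0],[0,0,0,0,0,0,0.0]]
  ]
}}

```text
time_s: 7.72
eef_pos: [0.5245, 0.3731, 0.1686]
orientation: [-0.001, 0.735, 0.678, -0.001]
wrist_force: [-4.4, -0.1, 3.1]
gripper_width: 0.0155
```

{"fn": "play_rows", "kwargs": {
  "commands": [
    [[0,0,0,0,0,0,0.0],[0,0,0,0,0,0,0.0],[0,0,0,0,0,0,0.0],[0,0,0,0,0,0,0.0]]
  ]
}}

```text
time_s: 8.05
eef_pos: [0.5246, 0.3731, 0.1687]
orientation: [-0.001, 0.735, 0.678, -0.001]
wrist_force: [-5.5, 0.1, 4.3]
gripper_width: 0.0161
```

{"fn": "play_rows", "kwargs": {
  "commands": [
    [[0,0,0.001,0,0,0,0.0],[0,0,0.002,0,0,0,0.0],[0,0,0.003,0,0,0,0.0],[0,0,0.004,0,0,0,0.0],[0,0,0.004,0,0,0,0.0],[0,0,0.003,0,0,0,0.0],[0,0,0.002,0,0,0,0.0],[0,0,0.001,0,0,0,0.0]]
  ]
}}

```text
time_s: 8.72
eef_pos: [0.5259, 0.373, 0.1893]
orientation: [0.0, 0.735, 0.678, 0.0]
wrist_force: [0.0, -0.7, -7.0]
gripper_width: 0.0156
```

```bash
python3 - <<'E'
from rig import status,cams
import cv2
s=status.state();print(s['time_s'],s['eef_pos'],s['wrist_force'],s['ft_torque'],s['gripper_width'])
cv2.imwrite("pics/scene5.png",cams.grab_frame("scene"))
a=cv2.imread("pics/scene5.png")[130:350,160:340]; cv2.imwrite("pics/sc5.png",cv2.resize(a,None,fx=2.7,fy=2.7,interpolation=cv2.INTER_CUBIC))
E
```

```text
8.7167 [0.52588068 0.37297089 0.18925344] [ 0.03804196 -0.71695951 -6.98198484] [-0.00311044  0.07673917  0.02568963] 0.015559058253888196
```

View pics/sc5.png

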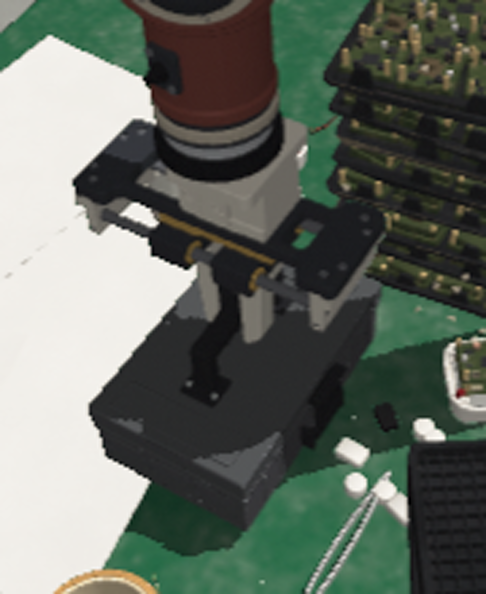

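{"fn": "play_rows", "kwargs": {
  "commands": [
    [[0,0,0.002,0,0,0,0.0],[0,0,0.004,0,0,0,0.0],[0,0,0.006,0,0,0,0.0],[0,0,0.008,0,0,0,0.0],[0,0,0.008,0,0,0,0.0],[0,0,0.008,0,0,0,0.0],[0,0,0.008,0,0,0,0.0],[0,0,0.008,0,0,0,0.0]]
  ]
}}

```text
time_s: 9.43
eef_pos: [0.5257, 0.3729, 0.2419]
orientation: [-0.0, 0.735, 0.678, 0.0]
wrist_force: [-0.2, 0.4, -6.5]
gripper_width: 0.0157
```

{"fn": "play_rows", "kwargs": {
  "commands": [
    [[0,0,0.008,0,0,0,0.0],[0,0,0.008,0,0,0,0.0],[0,0,0.008,0,0,0,0.0],[0,0,0.008,0,0,0,0.0],[0,0,0.008,0,0,0,0.0],[0,0,0.006,0,0,0,0.0],[0,0,0.004,0,0,0,0.0],[0,0,0.002,0,0,0,0.0]]
  ]
}}

```text
time_s: 10.1
eef_pos: [0.5258, 0.373, 0.2936]
orientation: [0.0, 0.735, 0.678, 0.0]
wrist_force: [1.2, 0.3, -7.0]
gripper_width: 0.0157
```

{"fn": "play_rows", "kwargs": {
  "commands": [
    [[0,0,0,0,0,0,0.0],[0,0,0,0,0,0,0.0],[0,0,0,0,0,0,0.0],[0,0,0,0,0,0,0.0]]
  ]
}}

```text
time_s: 10.43
eef_pos: [0.5254, 0.3728, 0.2921]
orientation: [-0.0, 0.735, 0.678, -0.001]
wrist_force: [-0.1, -0.4, -6.8]
gripper_width: 0.0156
```

```bash
python3 - <<'E'
from rig import status,cams
import cv2
from h import *
s=status.state();print(s['time_s'],s['eef_pos'],s['wrist_force'],s['ft_torque'],s['gripper_width'])
z=s['eef_pos'][2]-.169
S=cams.camera_model("scene");T=cams.camera_model("top");v=[.525,.3735,-.08]
for m in (S,T):
  for n,X in (("lidFL",(-.1265,.0963,.018)),("lidFR",(-.1265,-.0963,.018)),("lidRL",(0,.0963,.018)),("lidRR",(0,-.0963,.018))): print(n,proj(m,lid(v,0,X)+[0,0,z]).round(1))
for n in ("scene","top","wrist"): cv2.imwrite(f"pics/{n}6.png",cams.grab_frame(n))
a=cv2.imread("pics/scene6.png")[110:330,160:340]; cv2.imwrite("pics/sc6.png",cv2.resize(a,None,fx=2.7,fy=2.7,interpolation=cv2.INTER_CUBIC))
E
```

```text
10.4333 [0.52536606 0.37284617 0.29213677] [-0.07437258 -0.40228581 -6.83712577] [-1.59708406e-01 -8.77316187e-06  1.87034311e-02] 0.015601537635533402
lidFL [246.4 274.6]
lidFR [303.  197.3]
lidRL [180.8 244. ]
lidRR [244.3 175.7]
lidFL [144. 235.]
lidFR [255.4 245.8]
lidRL [153.7 163.6]
lidRR [262.7 173.6]
```

View pics/sc6.png

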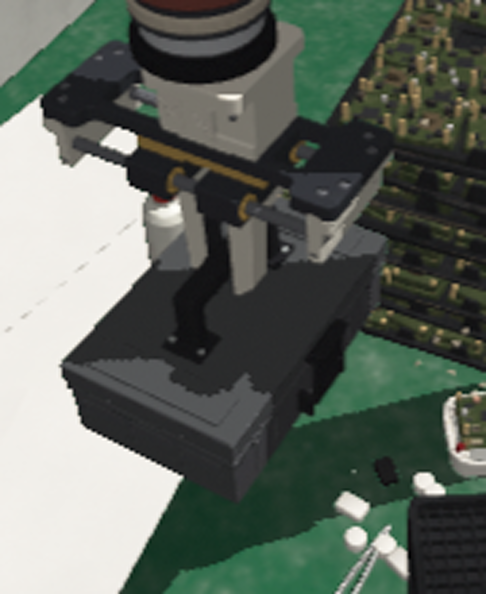

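View pics/top6.png

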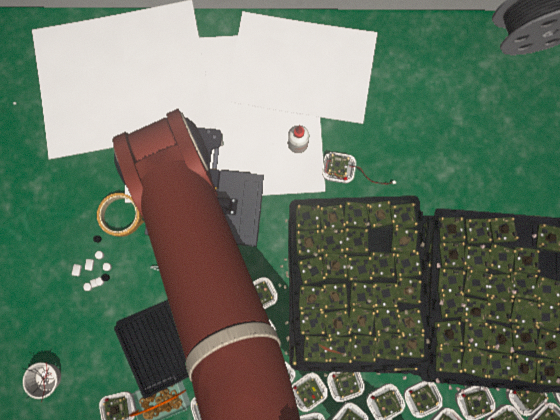

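View pics/wrist6.png

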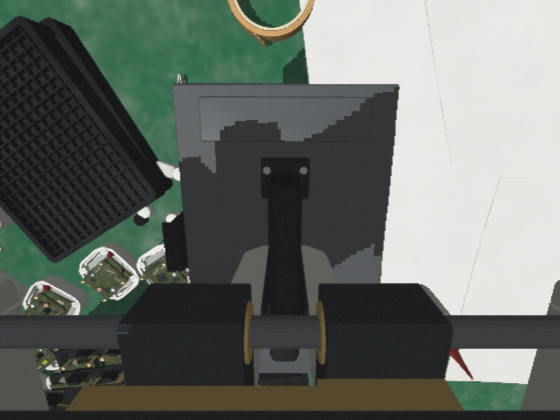

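```bash
python3 - <<'E'
from rig import status,cams
import cv2
from h import *
from scipy.spatial.transform import Rotation as R
from scipy.optimize import least_squares
S=cams.camera_model("scene");W=cams.camera_model("wrist");z=.123
c=np.array([.525,.3735,.104+z])
P={"FL":(-.0625,.0963,-.036),"FR":(-.0625,-.0963,-.036),"RL":(.064,.0963,-.036),"RR":(.064,-.0963,-.036)}
for t in ((0,0),(.03,0),(0,.03)):
  print(t,[(n,proj(m,c+R.from_euler('xyz',[*t,-.08]).apply(P[n])).round(1).tolist()) for m,n in ((W,"FL"),(W,"RL"),(S,"FL"),(S,"FR"),(S,"RL"))])
a=cv2.imread("pics/wrist6.png")[70:120,150:420]; cv2.imwrite("pics/w6c.png",cv2.resize(a,None,fx=2.9,fy=6,interpolation=cv2.INTER_CUBIC))
a=cv2.imread("pics/scene6.png")[170:300,175:310]; cv2.imwrite("pics/s6c.png",cv2.resize(a,None,fx=4.5,fy=4.5,interpolation=cv2.INTER_CUBIC))
E
```

```text
(0, 0) [('FL', [166.1, 83.4]), ('RL', [398.7, 82.8]), ('FL', [246.4, 274.7]), ('FR', [303.0, 197.3]), ('RL', [180.8, 244.0])]
(0.03, 0) [('FL', [163.9, 80.8]), ('RL', [400.8, 80.2]), ('FL', [245.9, 274.1]), ('FR', [302.7, 198.8]), ('RL', [180.1, 243.3])]
(0, 0.03) [('FL', [162.9, 83.1]), ('RL', [395.5, 83.2]), ('FL', [246.9, 274.2]), ('FR', [303.5, 196.8]), ('RL', [181.6, 245.0])]
```

View pics/s6c.png

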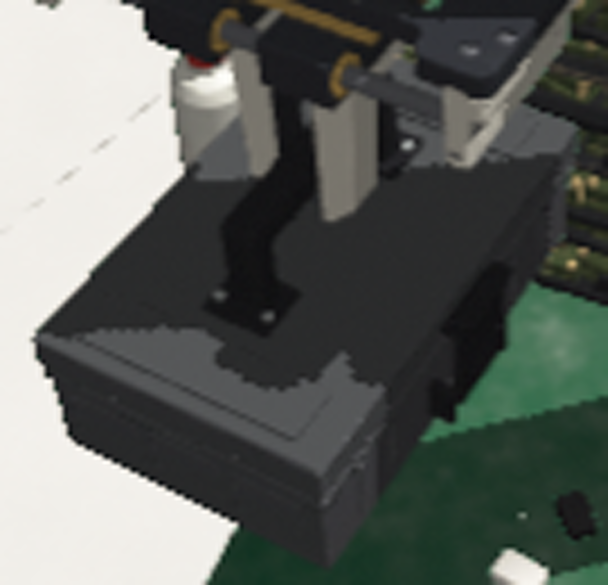

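View pics/w6c.png

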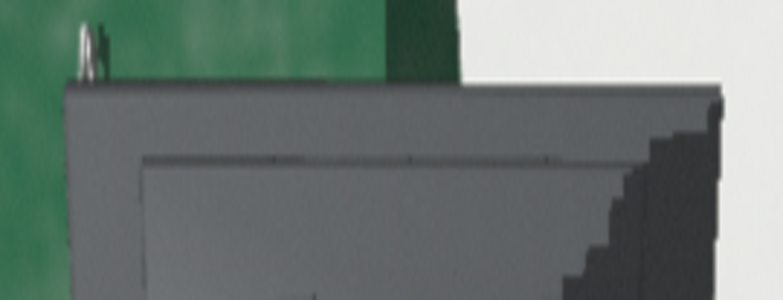

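{"fn": "play_rows", "kwargs": {
  "commands": [
    [[0,0,0,0,0,0,0],[0,0,0,0,0,0,0],[0,0,0,0,0,0,0],[0,0,0,0,0,0,0],[0,0,0,0,0,0,0],[0,0,0,0,0,0,0],[0,0,0,0,0,0,0],[0,0,0,0,0,0,0]]
  ]
}}

```text
time_s: 11.25
eef_pos: [0.5256, 0.3729, 0.2928]
orientation: [-0.0, 0.735, 0.678, 0.0]
wrist_force: [0.2, 0.2, -6.6]
gripper_width: 0.016
```

{"fn": "play_rows", "kwargs": {
  "commands": [
    [[0,0,0,0,0,0,0],[0,0,0,0,0,0,0],[0,0,0,0,0,0,0],[0,0,0,0,0,0,0],[0,0,0,0,0,0,0],[0,0,0,0,0,0,0],[0,0,0,0,0,0,0],[0,0,0,0,0,0,0]]
  ]
}}

```text
time_s: 11.92
eef_pos: [0.5256, 0.3729, 0.2927]
orientation: [-0.0, 0.735, 0.678, -0.0]
wrist_force: [-0.3, 0.0, -7.1]
gripper_width: 0.0157
```

{"fn": "play_rows", "kwargs": {
  "commands": [
    [[0,0,0,0,0,0,0],[0,0,0,0,0,0,0],[0,0,0,0,0,0,0],[0,0,0,0,0,0,0],[0,0,0,0,0,0,0],[0,0,0,0,0,0,0],[0,0,0,0,0,0,0],[0,0,0,0,0,0,0]]
  ]
}}

```text
time_s: 12.58
eef_pos: [0.5256, 0.3729, 0.2927]
orientation: [-0.0, 0.735, 0.678, 0.0]
wrist_force: [0.1, 0.3, -6.6]
gripper_width: 0.016
```

{"fn": "play_rows", "kwargs": {
  "commands": [
    [[0,0,0,0,0,0,0],[0,0,0,0,0,0,0],[0,0,0,0,0,0,0],[0,0,0,0,0,0,0],[0,0,0,0,0,0,0],[0,0,0,0,0,0,0],[0,0,0,0,0,0,0],[0,0,0,0,0,0,0]]
  ]
}}

```text
time_s: 13.25
eef_pos: [0.5256, 0.3729, 0.2928]
orientation: [-0.0, 0.735, 0.678, 0.0]
wrist_force: [0.2, -0.5, -6.5]
gripper_width: 0.0157
```

{"fn": "play_rows", "kwargs": {
  "commands": [
    [[0,0,0,0,0,0,0],[0,0,0,0,0,0,0],[0,0,0,0,0,0,0],[0,0,0,0,0,0,0],[0,0,0,0,0,0,0],[0,0,0,0,0,0,0],[0,0,0,0,0,0,0],[0,0,0,0,0,0,0]]
  ]
}}

```text
time_s: 13.92
eef_pos: [0.5256, 0.3729, 0.2928]
orientation: [-0.0, 0.735, 0.678, -0.0]
wrist_force: [-0.8, -1.0, -6.0]
gripper_width: 0.0156
```

{"fn": "play_rows", "kwargs": {
  "commands": [
    [[0,0,0,0,0,0,0],[0,0,0,0,0,0,0],[0,0,0,0,0,0,0],[0,0,0,0,0,0,0],[0,0,0,0,0,0,0],[0,0,0,0,0,0,0],[0,0,0,0,0,0,0],[0,0,0,0,0,0,0]]
  ]
}}

```text
time_s: 14.58
eef_pos: [0.5256, 0.3729, 0.2927]
orientation: [-0.0, 0.735, 0.678, -0.0]
wrist_force: [0.1, -0.3, -6.9]
gripper_width: 0.0158
```

```bash
python3 - <<'E'
from rig import status,cams
import cv2,numpy as np
s=status.state();print(s['time_s'],s['eef_pos'],s['wrist_force'],s['ft_torque'],s['gripper_width'])
for n in ("scene","wrist"):
    b=cams.grab_frame(n); a=cv2.imread(f"pics/{n}6.png"); cv2.imwrite(f"pics/{n}7.png",b)
    g=lambda i:np.float32(cv2.cvtColor(i,cv2.COLOR_BGR2GRAY)); r=(slice(170,300),slice(175,310)) if n=="scene" else (slice(75,280),slice(160,410))
    print(n,cv2.phaseCorrelate(g(a)[r].copy(),g(b)[r].copy()),np.abs(g(a)-g(b))[r].mean())
E
```

```text
14.5833 [0.52557838 0.37294013 0.29273154] [ 0.0558917  -0.30756625 -6.85233777] [-0.10528857  0.08923828 -0.01079266] 0.01577391497216859
scene ((0.346817933028035, 0.46897452237472237), 0.9909120609403801) 1.742735
wrist ((-0.09412187828853291, 0.10690601882703277), 0.9862631505330404) 1.3956097
```

View pics/scene7.png

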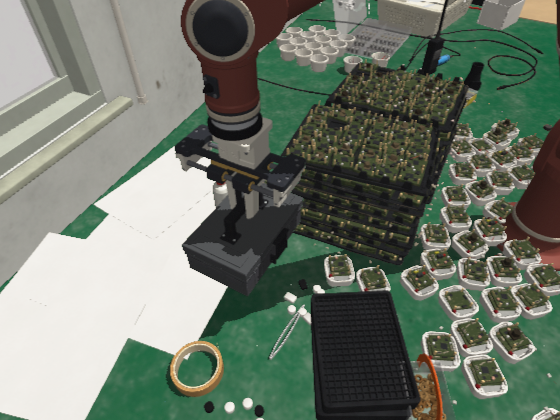

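```bash
python3 -c "
from rig import workorder
print(workorder.finish_job())"
```

```text
the job is handed in; nothing more can be done
None
```

The case is shut and hanging from its handle about 124 mm clear of the bench, and I have handed the job in with the grip still closed.

- **Lid:** I pressed it down near its front edge with closed fingers, following its arc. The force rose to about 7 N, fell away as the catch snapped, and reached 16 N when I pressed the lid home with the fingertips at 68 mm. The pictures taken afterwards matched the shut-lid model to 1–2 pixels, so the case had not slid measurably.
- **Lift and hold:** I gripped the handle bar, with the fingers reading 16 mm as they should. I lifted straight up and held still for about 4 s before handing in. The wrist carried a steady load of about 7 N, the tool position stayed within about 0.1 mm during the hold, and the case did not shift in the fingers.
- **Level:** From the scene view the case is level within about 0.02 rad. The wrist view differed by about 3 pixels. That is either about 1.5 mm of sideways offset or at most 0.03 rad of tilt, still inside the 0.07 limit.
- **Other things on the bench:** The tweezers and spare camera look untouched in the last pictures that show them. The bottle is in place too, although the gripper partly hides it in the final view.
- **Not checked:** I could not see inside the shut case, so I am only inferring from the gentle, level lift that the camera back is still lying flat.

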